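Clear the chips off the jammed shredder and hold it in reverse

ROBOT

A 7-joint arm with a two-finger parallel gripper is mounted at the origin on a cart in front of the work surface, level with it; the furniture and walls round the work are solid. World frame = base frame: x ahead of the robot, y to its left, z up, the work surface at z = 0. Lengths are in m, angles in rad, forces in N, time in s.
With the tool pointing down it reaches from about 0.425 to 0.875 m from the base axis. Payload 8.4 kg.
Tool frame: the origin (TCP) lies on the centre line of the jaws, within the pads' length; the fingertips stand 19 mm ahead of it and the grasp point (between the pads) is the TCP; z points along the fingers, y is the line along which they close (so a half turn about z gives the same grasp; the last joint's range is limited). The gripper opens to 85 mm and grips with 20 to 120 N. Pads are 22 mm wide; open, the fingers measure 114 mm over their backs; the gripper's body (76 mm by 85 mm) begins 54 mm behind the grasp point. The pads swing forward as they close: fully open they stand 13 mm farther back than shut.
Start: joints at [1.03, 0.333, 0.04, 1.465, -0.013, 1.343, -0.059], TCP at [0.278, -0.588, 0.25] pointing down, gripper open.
Joint ranges: [-2.58, 2.58], [-0.38, 2.09], [-1.3, 1.39], [0.25, 2.4], [-1.5, 4.64], [0.08, 2.09], [-2.65, 2.65]. Speed limits (rad/s): [2.22, 2.22, 2.79, 2.79, 3.14, 3.14, 3.14].

INTERFACE

Orientations are given as a rotation vector (axis times angle).
In Python, from rig import sense, camera, sign_off gives the robot as it stands. The module is installed in compiled form; this text tells all that it offers.
- The arm moves only by the tool servo_tool, never from a script. Its argument "steps" is a list of rows, each a list of 5 numbers: the gripper's target within -1 to 1 (shut at 1, half-way at 0, fully open at -1), then the shift along the tool's x, y, z in cm, then the turn about the tool's z in rad. A call has 1 to 12 rows; each row is the pose to reach, as a shift and turn from the pose commanded when the call began, along the tool's axes at that moment; what a row does not reach only later rows make up. A row lasts 1/10 s, in which the tool goes at most 50 mm and 8.59 degrees, less where a joint would pass 70% of its speed; a pose out of reach is approached as far as the arm can. A call with a gripper value outside its range is refused whole. The fingers move at their own pace and stop on an object; "grip_force" is the grip in N (left out, the last holds). Time passes only in rows, so rows that repeat a pose let the fingers close. It gives the time, the measured TCP pose, the force, the opening and the grip force at its end, in the units of the state.
- sense(): the state, without advancing time (a new reading comes with each control period).
- camera(name): name is "scene" or "top" or "wrist"; returns a dict with "image" (480x640x3 uint8, red, green, blue), "camera_matrix" (3x3 intrinsics, pixels), "D" ([k1, k2, p1, p2, k3] as OpenCV has them; the pictures are not rectified), "eye" and "rotation" of the camera in the world; the wrist camera has in their place "tool_from_camera" (4x4, takes a point from camera to tool coordinates, whose origin is the TCP and whose axes are the flange's). Camera axes: x right, y up, looking along -z (the intrinsics and any distortion apply to the point x, -y, -z); pixel columns grow to the right and rows downward; lengths in m; the calibration is good to about 2 mm. A picture is of the moment at which its call begins: read the wrist's pose just before it. There is no depth.
- sign_off(): hands the job in; it is judged then, once.
The state is a dict: "time": time; "q": joint angles; "joint_velocities": joint speeds; "joint_torque": joint torques, N m; "tcp_pos": TCP position; "orientation": TCP orientation; "ft_force": force on the tool from outside, world axes, zero at the start; "moment": the same for the moment, N m; "gripper_width": finger opening in m; "finger_force": force on a finger pad.
Only numpy, scipy, OpenCV 4.12 (cv2) and the standard library are available. Lean on these libraries where they do the work, as an engineer would, in place of code of your own. Each camera call takes 0.05 s, during which the arm holds its last target. There are 200 camera calls.

TASK

The desktop shredder has jammed. With the blue wiper block, sweep all four plastic chips off its metal deck into the clear bin on its left end, never touching the chips with your fingers, and stand the wiper back on the desk, sole down and clear of the shredder. Only then take the sprung selector by its wing grip, turn it clockwise past its first two clicks to the third, the reverse position at the red dot, and finish still holding it there with the gripper; leave everything else on the desk where it is.

Things in the scene. Friction and masses are not known exactly. Their poses are not given: they have to be found in the camera images.
- shredder: Desktop shredder for plastic cards and key fobs, fixed, 200 x 310 x 120 mm, yaw varies. Origin: centre of the underside, at desk height; x to its back, y to its left (towards the bin), z up. In its frame: metal deck in the middle, white cutter head behind it (front face x = +30 mm, top z = 120 mm; a jammed card stands out of it to z = 160 mm at x = 66 mm), console at the right end.
- deck_centre (a point): Middle of the deck, on its surface, 60 mm above the desk, at x = -32, y = +45 mm in the shredder’s frame. The flat deck runs from x = -94 to +30 and y = -60 to +150 mm in that frame; its left edge (y = +150) is open to the bin; in front a lip 7 mm high, behind it the cutter head, at its right the white console (y = -160 to -60, x = -100 to +32 mm, top 78 mm above the desk).
- chip_bin (a point): Clear open-topped bin with an orange rim, fixed to the left end of the shredder, 124 (x) x 104 (y) x 50 mm, walls 3 mm; it begins 5 mm beyond the deck's open edge and its rim is 9 mm below the deck. Origin: centre of its underside, 1 mm above the desk, at x = -34, y = +207 mm in the shredder's frame; axes as the shredder's.
- wiper: Loose blue wiper block like a whiteboard eraser, 80 to 170 g, on its grey felt sole on the desk left of the shredder. Origin: centre of the sole’s underside; x along its length, z up. Sole and shell 100 (x) x 36 (y) x 28 mm; on top a rib to hold it by, 84 (x) x 16 (y) mm, from 28 to 54 mm above the underside. It fits across the deck (along the shredder’s x) with 12 mm to spare at each end.
- chip_a: Loose blue plastic chip (the round end of a key fob), 24 x 18 x 6 mm, 10 g. Origin: centre of its underside. At the start the four chips lie flat on the deck at y from about +25 to +120 mm and x from about -72 to +4 mm in the shredder's frame.
- chip_b: Loose red plastic chip, 20 x 20 x 6 mm, 10 g, on the deck. Origin: centre of its underside.
- chip_c: Loose black plastic chip, 26 x 16 x 6 mm, 10 g, on the deck. Origin: centre of its underside.
- chip_d: Loose yellow plastic chip with one round end, 24 x 17 x 6 mm, 10 g, on the deck. Origin: centre of its underside.
- selector (a joint): Angle of the selector, rad: 0 at rest, growing clockwise seen from above, stop at 1.42. It clicks at 0.40, 0.80 and 1.20; dots beside it mark these: grey rest, black first, black second, larger red third (reverse). A spring returns it to 0 from everywhere when let go; turning takes up to 0.35 N m. To be held within 0.14 of the third click.
- selector_grip (a point): Black wing grip of the selector, a bar 50 (x) x 13 (y) x 25 mm, white line on top of its pointer end. Origin: centre of the bar’s underside, on the turning axis, 90 mm above the desk, at x = -38, y = -110 mm in the shredder’s frame; x along the bar to the pointer end, z up. At rest the pointer is 0.6 rad anticlockwise from the shredder’s x axis. Below it a disc of 48 mm diameter.
- glue: Bystander: yellow glue stick standing upright, 27 x 27 x 94 mm, at the left in front of the computer. Origin: centre of its underside.
- smartphone: Bystander: smartphone lying flat, 150 x 73 x 8 mm, on the left. Origin: centre of its underside.
- calc: Bystander: pocket calculator, 125 x 78 x 14 mm, at the front left. Origin: centre of its underside.
- stick: Bystander: black USB stick, 18 x 54 x 8 mm, on the right. Origin: centre of its underside.
- stapler: Bystander: blue stapler, 137 x 34 x 46 mm, on the right. Origin: centre of its underside.
Mind the look-alikes: they are no part of the job. There is more than one size of the wiper; the one meant has the size given above.

How it is judged:
On the way, in this order (a step that is already met when the one before it is completed fails the run):
1. all four chips lie in the bin (x of chip_a in the frame of chip_bin between -0.06 and 0.06 m and y of chip_a in the frame of chip_bin between -0.05 and 0.05 m and z of each of chip_a, chip_b, chip_c, chip_d in the frame of chip_bin below 0.03 m and x of chip_b in the frame of chip_bin between -0.06 and 0.06 m and y of chip_b in the frame of chip_bin between -0.05 and 0.05 m and x of chip_c in the frame of chip_bin between -0.06 and 0.06 m and y of chip_c in the frame of chip_bin between -0.05 and 0.05 m and x of chip_d in the frame of chip_bin between -0.06 and 0.06 m and y of chip_d in the frame of chip_bin between -0.05 and 0.05 m), for 0.2 s.
2. the wiper stands on the desk, let go, clear of the shredder (height (world z) of wiper below 0.006 m and angle between wiper's own z axis and vertical below 0.12 rad and horizontal distance between wiper and chip_bin above 0.075 m and contact force between wiper and shredder below 0.05 N and linear speed of wiper below 0.02 m/s and contact force between the fingers and wiper below 0.05 N), for 0.2 s.
3. the gripper holds the selector at its third click (value of joint selector between 1.06 and 1.34 rad and contact force between the fingers and selector above 1 N), for 0.3 s.
At the end, for the whole second after the job is handed in: All chips lie in the bin; the wiper stands sole down on the desk (within 6 mm, tilt under 0.12 rad), at rest, let go, clear of shredder and bin; the fingers hold the selector's wing grip (over 1 N), still, within 0.14 rad of the third click at 1.20 rad (all of step 1 and all of step 2 and all of step 3 and velocity of joint selector between -0.1 and 0.1 rad/s); the arm keeps its last pose, push and grip.
It fails at once if a chip is touched by the fingers (contact force between the fingers and chip_a above 0.3 N or contact force between the fingers and chip_b above 0.3 N or contact force between the fingers and chip_c above 0.3 N or contact force between the fingers and chip_d above 0.3 N).
It fails at once if the selector is turned more than 0.25 rad before all chips are in the bin and the wiper is down on the desk and let go (value of joint selector above 0.25 rad and not (((x of chip_a in the frame of chip_bin between -0.06 and 0.06 m and y of chip_a in the frame of chip_bin between -0.05 and 0.05 m and z of chip_a in the frame of chip_bin below 0.03 m) and (x of chip_b in the frame of chip_bin between -0.06 and 0.06 m and y of chip_b in the frame of chip_bin between -0.05 and 0.05 m and z of chip_b in the frame of chip_bin below 0.03 m) and (x of chip_c in the frame of chip_bin between -0.06 and 0.06 m and y of chip_c in the frame of chip_bin between -0.05 and 0.05 m and z of chip_c in the frame of chip_bin below 0.03 m) and (x of chip_d in the frame of chip_bin between -0.06 and 0.06 m and y of chip_d in the frame of chip_bin between -0.05 and 0.05 m and z of chip_d in the frame of chip_bin below 0.03 m)) and height (world z) of wiper below 0.01 m and contact force between the fingers and wiper below 0.05 N)).
It fails at once if something else on the desk is moved more than 30 mm (distance of any of glue, smartphone, calc, stick, stapler from where it was at the start of the episode above 0.03 m).
It also fails if it takes over 67 s, if anything falls off the work surface, if the arm or the gripper's body presses on something with over 40 N, if the wrist force passes 120 N, or if a joint passes its speed limit or range.

## Working session

There is one attempt and no reset: what is moved stays moved. The work goes in short steps, Python scripts to look and compute and a tool call to move; the robot and the scene stay as the last step left them, time stands still between calls to the robot, and variables do not carry over. Pictures are saved under pics/ and viewed, at most 10 in all, crops included, and the job is handed in when it is done.

Besides the shell and the picture viewer there is one more tool, called after "Request:" as name(argument=value, ...) on one line, values as JSON. servo_tool: Moves the arm, as the interface text tells. Its arguments: {"type":"object","properties":{"steps":{"type":"array"},"grip_force":{"type":"number"}},"required":["steps"]}

```bash
mkdir -p pics; cat > h.py <<'E'
import numpy as np, cv2
from rig import sense, camera, sign_off
from scipy.spatial.transform import Rotation as R
def save(c,n): cv2.imwrite('pics/'+n, c['image'][:,:,::-1])
def ext(c,s=None):
    if 'eye' in c:
        return np.array(c['eye']), np.array(c['rotation'])
    T=np.array(c['tool_from_camera']); W=R.from_rotvec(s['orientation']).as_matrix()
    return W@T[:3,3]+np.array(s['tcp_pos']), W@T[:3,:3]
def pix2w(c,uv,z,s=None):
    e,r=ext(c,s)
    p=cv2.undistortPoints(np.array(uv,float).reshape(-1,1,2),np.array(c['camera_matrix']),np.array(c['D'])).reshape(-1,2)
    d=np.c_[p[:,0],-p[:,1],-np.ones(len(p))]@r.T
    return e+d*((np.broadcast_to(z,len(p))-e[2])/d[:,2])[:,None]
def w2pix(c,P,s=None):
    e,r=ext(c,s); q=(np.array(P,float).reshape(-1,3)-e)@r
    q=q*[1,-1,-1]
    return cv2.projectPoints(q,np.zeros(3),np.zeros(3),np.array(c['camera_matrix']),np.array(c['D']))[0].reshape(-1,2)
E
python3 - <<'E'
from h import *
import pickle
for n in('top','scene'):
    c=camera(n); save(c,n+'0.png'); pickle.dump(c,open(n+'0.pkl','wb')); print(n,c['eye'])
s=sense();print({k:np.round(v,3) for k,v in s.items()})
E
```

```text
top [0.13243464 0.04047616 1.83002645]
scene [-0.18808909  0.77544456  1.26427851]
{'time': np.float64(0.1), 'q': array([ 1.03 ,  0.334,  0.04 ,  1.466, -0.013,  1.343, -0.058]), 'joint_velocities': array([ 0.001, -0.003, -0.001, -0.004, -0.001,  0.002, -0.001]), 'joint_torque': array([ 4.0000e-03, -6.6001e+01,  1.3700e+00, -4.0648e+01,  1.7000e-02,
        9.0000e-03,  0.0000e+00]), 'tcp_pos': array([ 0.278, -0.587,  0.249]), 'orientation': array([-3.064e+00, -6.880e-01,  1.000e-03]), 'ft_force': array([ 0.654,  0.158, -0.322]), 'moment': array([ 0.024, -0.021,  0.048]), 'finger_force': np.float64(0.0), 'gripper_width': np.float64(0.086)}
```

View pics/top0.png

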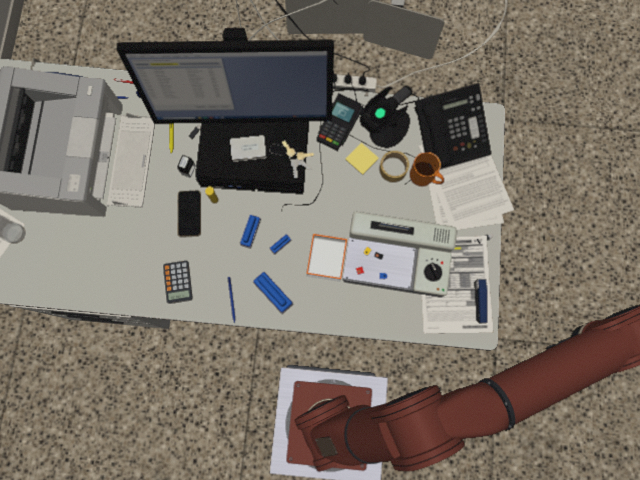

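View pics/scene0.png

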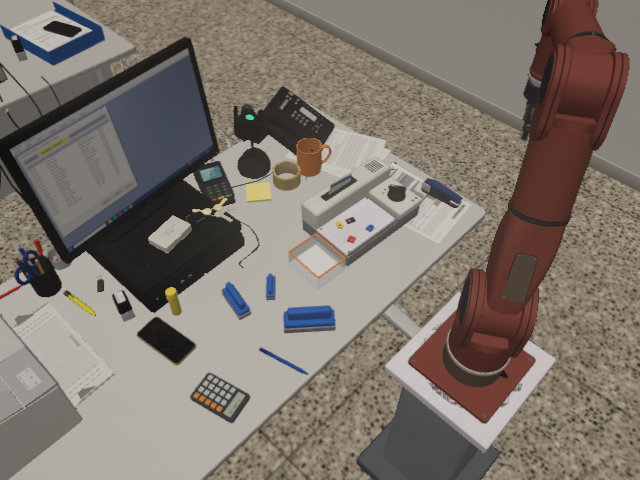

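The top view has three blue blocks at (250,231), (281,244) and (272,292). The shredder deck is at (378,264), the bin at (327,256) and the selector at (433,271). I'll check the block sizes in one close crop.

```bash
python3 - <<'E'
from h import *
im=cv2.imread('pics/top0.png')[200:330,230:460]
cv2.imwrite('pics/crop0.png',cv2.resize(im,None,fx=3.4,fy=3.4,interpolation=cv2.INTER_CUBIC))
import pickle
c=pickle.load(open('top0.pkl','rb'))
full=cv2.cvtColor(c['image'],cv2.COLOR_RGB2HSV)
m=cv2.inRange(full,(100,120,50),(125,255,255))
n,l,st,ce=cv2.connectedComponentsWithStats(m)
for i in range(1,n):
    if st[i,4]>40:
        ys,xs=np.where(l==i)
        P=pix2w(c,np.c_[xs,ys],0.03)[:,:2]
        r=cv2.minAreaRect((P*1000).astype(np.float32)); print(ce[i],st[i,4],np.round(pix2w(c,[ce[i]],0.03),3),np.round(r[1]),r[2])
E
```

```text
Traceback (most recent call last):
  File "h.py", line 14, in pix2w
    return e+d*((np.broadcast_to(z,len(p))-e[2])/d[:,2])[:,None]
                                                 ~^^^^^
IndexError: too many indices for array: array is 1-dimensional, but 2 were indexed
```

View pics/crop0.png

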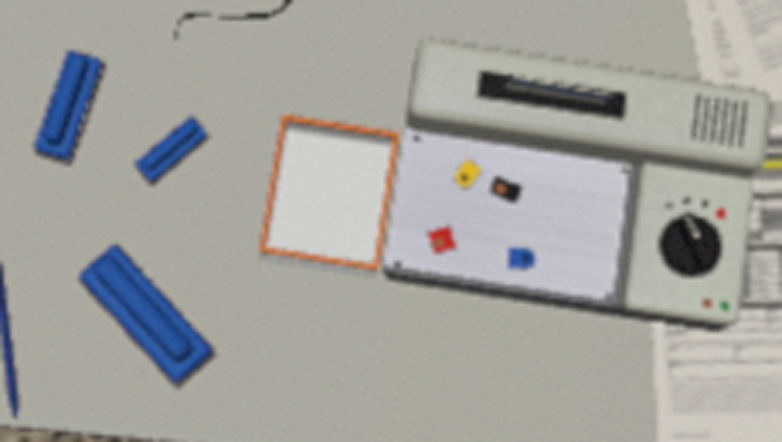

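```bash
sed -i "s/return np.array(c\['eye'\]), np.array(c\['rotation'\])/r=np.array(c['rotation']); return np.array(c['eye']), (r if r.shape==(3,3) else R.from_rotvec(r).as_matrix())/" h.py
python3 - <<'E'
from h import *
import pickle
from scipy.optimize import least_squares
c=pickle.load(open('top0.pkl','rb')); print(c['rotation'])
full=cv2.cvtColor(c['image'],cv2.COLOR_RGB2HSV)
m=cv2.inRange(full,(100,120,50),(125,255,255))
n,l,st,ce=cv2.connectedComponentsWithStats(m)
for i in range(1,n):
    if st[i,4]>40:
        ys,xs=np.where(l==i)
        P=pix2w(c,np.c_[xs,ys],0.03)[:,:2]
        r=cv2.minAreaRect((P*1000).astype(np.float32)); print(ce[i].round(),st[i,4],np.round(r[0]),np.round(r[1]),r[2])
f=lambda u:np.array(u)/3.4+[230,200]-0.35
px=f([(285,117),(398,134),(379,269),(262,252),(690,245),(633,165)])
M=np.array([(28,259,51),(28,155,51),(-96,155,51),(-96,259,51),(-38,-110,90),(30,-60,62)])/1000
def W(t): 
    a=R.from_euler('z',t[2]).as_matrix(); return M@a.T+[t[0],t[1],0]
sol=least_squares(lambda t:(w2pix(c,W(t))-px).ravel(),[.6,-.3,0.1])
print(sol.x, sol.fun.round(1))
chips=f([(467,174),(506,188),(441,240),(521,258)])
P=pix2w(c,chips,0.066); a=R.from_euler('z',sol.x[2]).as_matrix()
print('chips shredder', ((P-[*sol.x[:2],0])@a*1000).round())
for nme,p in dict(deck=(-32,45,60),bin=(-34,207,1),sel=(-38,-110,90)).items(): print(nme,(a@(np.array(p)/1000)+[*sol.x[:2],0]).round(3))
E
```

```text
[ 0.1752092  -0.16470866 -1.46895327]
[250. 230.] 302 [548. 296.] [31. 95.] 77.76423645019531
[280. 244.] 148 [516. 199.] [22. 64.] 47.09055709838867
[272. 292.] 601 [366. 206.] [129.  42.] 48.43718719482422
[231. 299.] 59 [334. 326.] [125.   4.] 14.3989896774292
[482. 301.] 259 [ 400. -423.] [124.  18.] 2.1416313648223877
[ 0.50745484 -0.15480513 -0.05906721] [-0.9 -0.2 -0.2 -0.  -0.7  0.2 -0.6 -0.   0.6 -0.3  1.7  0.2]
chips shredder [[ -2.  89.  66.]
 [ -9.  54.  66.]
 [-64. 104.  66.]
 [-69.  32.  66.]]
deck [ 0.478 -0.108  0.06 ]
bin [0.486 0.054 0.001]
sel [ 0.463 -0.262  0.09 ]
```

The wiper is the middle-sized block at (250,231): about 100 mm, at world (0.548, 0.296). The other two measure about 65 mm and 130 mm. The shredder fit and chip positions agree with the description, so I'll move over the wiper by way of a waypoint.

Request:
servo_tool(steps=[[0,36,-20,0,0.3],[0,36,-20,0,0.655],[0,36,-20,0,0.655],[0,36,-20,0,0.655],[0,36,-20,0,0.655],[0,36,-20,0,0.655],[0,36,-20,0,0.655],[0,36,-20,0,0.655],[0,36,-20,0,0.655],[0,62,-68,0,0.655],[0,62,-68,0,0.655],[0,62,-68,0,0.655]])

```text
time: 1.3
tcp_pos: [0.5257, -0.1012, 0.2499]
orientation: [-3.124, 0.335, 0.001]
ft_force: [1.4, -0.3, -1.1]
gripper_width: 0.0425
finger_force: 0.0
```

```bash
cat >> h.py <<'E'
def go(x,y,z,psi,base=None):
    s=sense(); m=R.from_rotvec(s['orientation']).as_matrix(); p0=np.arctan2(m[1,0],m[0,0])
    d=m.T@(np.array([x,y,z])-s['tcp_pos'])
    print('at',np.round(s['tcp_pos'],4),'psi',round(p0,4),'-> shift cm',np.round(d*100,2),'turn',round(p0-psi,3),'t',s['time'])
E
python3 -c "
from h import *
go(.548,.296,.25,-.213)"
```

```text
at [ 0.5257 -0.1012  0.2499] psi -0.2136 -> shift cm [ -6.24 -39.29  -0.  ] turn -0.001 t 1.3
```

Request:
servo_tool(steps=[[0,-6.2,-39,0,0],[0,-6.2,-39,0,0],[0,-6.2,-39,0,0],[0,-6.2,-39,0,0],[0,-6.2,-39,0,0],[0,-6.2,-39,0,0],[0,-6.2,-39,0,0],[0,-6.2,-39,0,0],[0,-6.2,-39,0,0],[0,-6.2,-39,0,0],[0,-6.2,-39,0,0],[0,-6.2,-39,0,0]])

```text
time: 2.5
tcp_pos: [0.5485, 0.2895, 0.2503]
orientation: [3.123, -0.338, 0.0]
ft_force: [0.1, -0.4, -0.4]
gripper_width: 0.0426
finger_force: 0.0
```

```bash
python3 - <<'E'
from h import *
import pickle
s=sense(); c=camera('wrist'); save(c,'w1.png'); pickle.dump((c,s),open('w1.pkl','wb'))
go(.548,.296,.25,-.213)
full=cv2.cvtColor(c['image'],cv2.COLOR_RGB2HSV)
m=cv2.inRange(full,(100,120,40),(125,255,255))
n,l,st,ce=cv2.connectedComponentsWithStats(m)
for i in range(1,n):
    if st[i,4]>400:
        ys,xs=np.where(l==i)
        P=pix2w(c,np.c_[xs,ys],0.03,s)[:,:2]
        r=cv2.minAreaRect((P*1000).astype(np.float32)); print(ce[i].round(),st[i,4],np.round(r[0],1),np.round(r[1]),r[2])
E
```

```text
at [0.5485 0.2896 0.2504] psi -0.2155 -> shift cm [-0.18 -0.61  0.04] turn -0.003 t 2.55
[307. 203.] 4483 [552.3 298.2] [32. 96.] 77.40371704101562
[426. 214.] 2119 [525.  204.4] [23. 65.] 46.38446044921875
[317. 400.] 754 [368.9 329.8] [104.   8.] 14.187167167663574
```

View pics/w1.png

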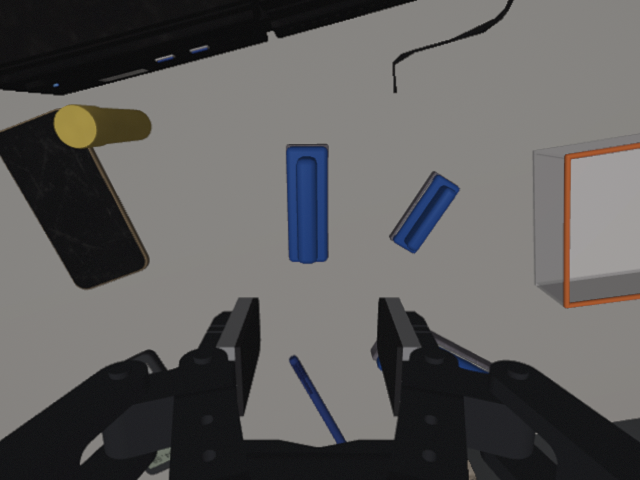

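The wrist view shows the wiper at (307,203), with its rib running from (306,157) to (307,263), aligned with the jaws. The small look-alike is at (425,213).

```bash
python3 - <<'E'
from h import *
import pickle
c,s=pickle.load(open('w1.pkl','rb'))
q=pix2w(c,[(306,157),(307,263)],.054,s); print(q.round(4), np.linalg.norm(q[1]-q[0]), q.mean(0))
b=pix2w(c,[(287.5,149),(328,149),(289,261.5),(327.5,261.5)],.028,s); print(b.round(4),b.mean(0), np.linalg.norm(b[0]-b[1]),np.linalg.norm(b[0]-b[2]))
d=b[0]+b[1]-b[2]-b[3]; psi=np.arctan2(d[1],d[0]); print(psi)
m=b.mean(0)
go(m[0],m[1],.052,-.22)
E
```

```text
[[0.5935 0.2889 0.054 ]
 [0.5127 0.3065 0.054 ]] 0.08275856776345566 [0.55310344 0.29767388 0.054     ]
[[0.6007 0.303  0.028 ]
 [0.5938 0.2716 0.028 ]
 [0.5087 0.3239 0.028 ]
 [0.5016 0.2916 0.028 ]] [0.5512121  0.29753388 0.028     ] 0.032174321268062335 0.09436748704544647
-0.21857507608611285
at [0.5485 0.2896 0.2504] psi -0.2155 -> shift cm [ 0.09 -0.84 19.84] turn 0.004 t 2.55
```

Rib length and heights check out, so I'll descend and grip it.

Request:
servo_tool(grip_force=60, steps=[[0,0.25,-0.8,5,0],[0,0.25,-0.8,10,0],[0,0.25,-0.8,14,0],[0,0.25,-0.8,17,0],[0,0.25,-0.8,19,0],[0,0.25,-0.8,20,0],[0,0.25,-0.8,20,0],[1,0.25,-0.8,20,0],[1,0.25,-0.8,20,0],[1,0.25,-0.8,20,0],[1,0.25,-0.8,20,0],[1,0.25,-0.8,20,0]])

```text
time: 3.75
tcp_pos: [0.553, 0.2988, 0.052]
orientation: [-3.123, 0.335, -0.003]
ft_force: [-1.0, -0.9, 7.3]
gripper_width: 0.0149
finger_force: 59.8
```

Request:
servo_tool(steps=[[1,0,0,0,0],[1,0,0,-3,0],[1,0,0,-7,0],[1,0,0,-12,0],[1,0,0,-16,0],[1,0,0,-18,0],[1,0,0,-18,0],[1,0,0,-18,0]])

```text
time: 4.55
tcp_pos: [0.552, 0.2984, 0.2302]
orientation: [3.124, -0.334, 0.001]
ft_force: [-0.5, 0.2, -1.8]
gripper_width: 0.0147
finger_force: 58.9
```

```bash
python3 - <<'E'
from h import *
import pickle
def S(x,y): 
    a=-.059; return .5075+np.cos(a)*x-np.sin(a)*y, -.1548+np.sin(a)*x+np.cos(a)*y
s=sense(); print(s['ft_force'],s['gripper_width'],s['finger_force'])
print(S(-.034,-.015)); go(*S(-.034,-.015),.23,-.059)
E
```

```text
[-0.49723886  0.17112849 -1.77784235] 0.0146962509083154 58.86772692203522
(np.float64(0.47267467319387213), np.float64(-0.16776906368426017))
at [0.552  0.2984 0.2302] psi -0.2132 -> shift cm [2.120e+00 4.724e+01 2.000e-02] turn -0.154 t 4.55
```

Request:
servo_tool(steps=[[1,2.1,47.2,0,-0.154],[1,2.1,47.2,0,-0.154],[1,2.1,47.2,0,-0.154],[1,2.1,47.2,0,-0.154],[1,2.1,47.2,0,-0.154],[1,2.1,47.2,0,-0.154],[1,2.1,47.2,0,-0.154],[1,2.1,47.2,0,-0.154],[1,2.1,47.2,0,-0.154],[1,2.1,47.2,0,-0.154],[1,2.1,47.2,0,-0.154],[1,2.1,47.2,0,-0.154]])

```text
time: 5.75
tcp_pos: [0.472, -0.1671, 0.2288]
orientation: [-3.139, 0.095, 0.004]
ft_force: [0.6, 0.4, -1.7]
gripper_width: 0.0148
finger_force: 59.0
```

```bash
python3 - <<'E'
from h import *
import pickle
s=sense(); c=camera('wrist'); save(c,'w2.png'); pickle.dump((c,s),open('w2.pkl','wb'))
go(.4727,-.1678,.23,-.059)
E
```

```text
at [ 0.4724 -0.1661  0.2291] psi -0.0584 -> shift cm [ 0.04  0.16 -0.09] turn 0.001 t 5.8
```

View pics/w2.png

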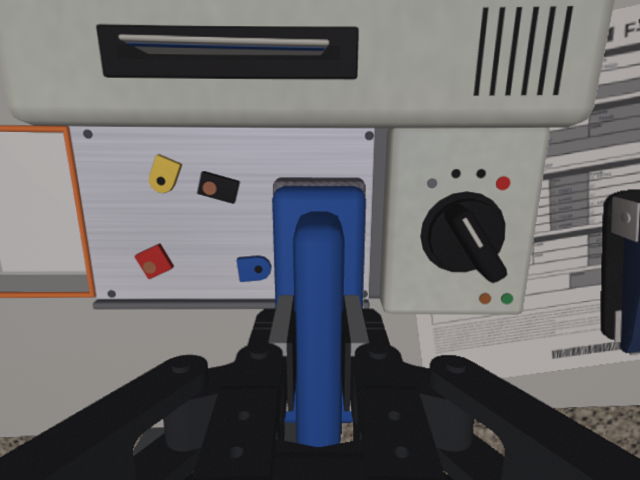

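The wrist view shows the deck with chips at (165,174), (218,187), (153,261) and (253,268). The bin rim's right side runs from (67,127) to (94,296), the console edge is at x≈387, and the selector disc is at (463,232). I'll refit the shredder pose from these points.

```bash
python3 - <<'E'
from h import *
import pickle
from scipy.optimize import least_squares
c,s=pickle.load(open('w2.pkl','rb'))
px=np.array([(376,127),(68,127),(94,296),(463,232)],float)
M=np.array([(30,-60,60),(28,155,51),(-96,155,51),(-38,-110,90)])/1000
def W(t): return M@R.from_euler('z',t[2]).as_matrix().T+[t[0],t[1],0]
sol=least_squares(lambda t:(w2pix(c,W(t),s)-px).ravel(),[.5075,-.155,-.059],x_scale=[.01,.01,.01])
print(sol.x, sol.fun.round(1))
a=R.from_euler('z',sol.x[2]).as_matrix(); o=np.array([*sol.x[:2],0])
f=lambda P:((P-o)@a*1000).round()
print('chips',f(pix2w(c,[(165,174),(218,187),(153,261),(253,268),(237,268),(271,268)],.066,s)))
print('wiper far end',f(pix2w(c,[(275,190),(363,190)],.2291-.052+.028,s)),'tcp',f(np.array(s['tcp_pos'])))
E
```

```text
[ 0.51000166 -0.15154882 -0.05141205] [ 6.2 -3.3 -5.8  1.3 -1.8  1.6  1.1  2.6]
chips [[ -1.  84.  66.]
 [-10.  50.  66.]
 [-62. 100.  66.]
 [-68.  30.  66.]
 [-68.  41.  66.]
 [-68.  17.  66.]]
wiper far end [[ 11.  -3. 205.]
 [ 10. -33. 205.]] tcp [-37. -17. 229.]
```

```bash
cat >> h.py <<'E'
def S(x,y,o=(.5088,-.1535,-.056)):
    a=o[2]; x/=1e3;y/=1e3
    return o[0]+np.cos(a)*x-np.sin(a)*y, o[1]+np.sin(a)*x+np.cos(a)*y
E
python3 -c "
from h import *
go(*S(-36,-20),.112,-.056)"
```

```text
at [ 0.4724 -0.1661  0.2291] psi -0.0584 -> shift cm [-1.000e-02  5.500e-01  1.171e+01] turn -0.002 t 5.8
```

Request:
servo_tool(grip_force=80, steps=[[1,0,0.5,2,0],[1,0,0.5,5,0],[1,0,0.5,8,0],[1,0,0.5,10,0],[1,0,0.5,11,0],[1,0,0.5,11.3,0],[1,0,0.5,11.5,0],[1,0,0.5,11.7,0],[1,0,0.5,11.7,0]])

```text
time: 6.7
tcp_pos: [0.4728, -0.1723, 0.1139]
orientation: [3.14, -0.093, 0.002]
ft_force: [-1.0, -0.5, -1.3]
gripper_width: 0.014
finger_force: 82.9
```

Request:
servo_tool(steps=[[1,0,0,0.1,0],[1,0,0,0.2,0],[1,0,0,0.3,0],[1,0,0,0.3,0]])

```text
time: 7.1
tcp_pos: [0.4727, -0.1725, 0.1119]
orientation: [3.14, -0.094, 0.001]
ft_force: [-6.8, 1.7, 15.8]
gripper_width: 0.0142
finger_force: 85.3
```

Contact with the deck is confirmed at TCP z ≈ 0.112. I'll ease off slightly and sweep.

Request:
servo_tool(steps=[[1,0,-0.5,-0.1,0],[1,0,-1.5,-0.1,0],[1,0,-2.5,-0.1,0],[1,0,-3.5,-0.1,0],[1,0,-4.5,-0.1,0],[1,0,-5.5,-0.1,0],[1,0,-6.5,-0.1,0],[1,0,-7.5,-0.1,0],[1,0,-8.5,-0.1,0],[1,0,-9.5,-0.1,0],[1,0,-10.5,-0.1,0],[1,0,-10.5,-0.1,0]])

```text
time: 8.3
tcp_pos: [0.4794, -0.0653, 0.1119]
orientation: [-3.14, 0.09, -0.002]
ft_force: [-0.2, 3.7, 5.7]
gripper_width: 0.0145
finger_force: 84.1
```

```bash
python3 - <<'E'
from h import *
c=camera('wrist'); save(c,'w3.png'); go(*S(-36,165),.112,-.056)
E
```

```text
at [ 0.4794 -0.0653  0.1119] psi -0.0573 -> shift cm [-0.18 -7.86  0.  ] turn -0.001 t 8.35
```

View pics/w3.png

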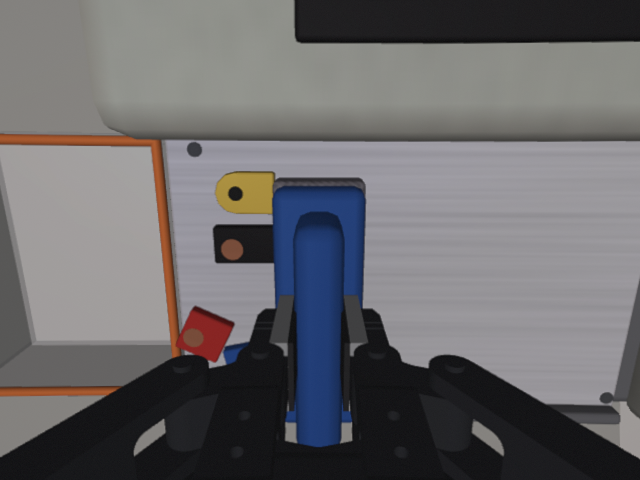

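All four chips are ahead of the wiper: yellow (245,193), black (243,244), red (205,333) and blue (237,352). I'll continue the sweep over the edge.

Request:
servo_tool(steps=[[1,0,-0.7,0,0],[1,0,-1.5,0,0],[1,0,-2.3,0,0],[1,0,-3.1,0,0],[1,0,-3.9,0,0],[1,0,-4.7,0,0],[1,0,-5.5,0,0],[1,0,-6.3,0,0],[1,0,-7.1,0,0],[1,0,-7.9,0,0],[1,0,-8.3,0,0],[1,0,-8.3,0,0]])

```text
time: 9.55
tcp_pos: [0.4831, 0.0166, 0.111]
orientation: [-3.14, 0.091, 0.001]
ft_force: [0.4, 0.3, -1.2]
gripper_width: 0.0141
finger_force: 83.1
```

Request:
servo_tool(steps=[[1,0,0,-2,0],[1,0,0,-5,0],[1,0,0,-9,0],[1,0,0,-12,0],[1,0,0,-12,0],[1,0,0,-12,0]])

```text
time: 10.15
tcp_pos: [0.4834, 0.0154, 0.231]
orientation: [-3.14, 0.093, -0.0]
ft_force: [0.4, -0.7, -1.5]
gripper_width: 0.0144
finger_force: 83.1
```

```bash
python3 - <<'E'
from h import *
c=camera('top'); save(c,'t4.png'); c=camera('wrist')['image'][:,:,::-1]
s=cv2.imread('pics/t4.png')[215:335,250:450]
cv2.imwrite('pics/c4.png',np.vstack([cv2.resize(s,(480,288)),cv2.resize(c,(480,312))]))
go(.553,.298,.23,-.213)
E
```

```text
at [0.4826 0.0153 0.2297] psi -0.0593 -> shift cm [  5.35 -28.63  -0.04] turn 0.154 t 10.25
```

View pics/c4.png

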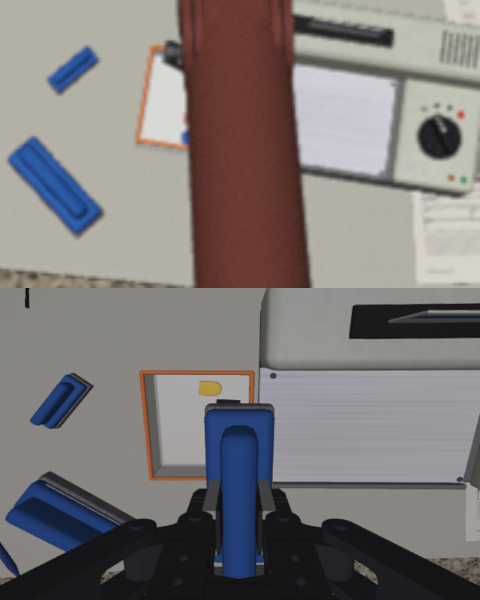

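The deck is empty, and the visible chips are in the bin. I'll return the wiper to its original spot.

Request:
servo_tool(steps=[[1,5.3,-28.6,0,0.154],[1,5.3,-28.6,0,0.154],[1,5.3,-28.6,0,0.154],[1,5.3,-28.6,0,0.154],[1,5.3,-28.6,0,0.154],[1,5.3,-28.6,0,0.154],[1,5.3,-28.6,0,0.154],[1,5.3,-28.6,0,0.154],[1,5.3,-28.6,5,0.154],[1,5.3,-28.6,10,0.154],[1,5.3,-28.6,14,0.154],[1,5.3,-28.6,16,0.154]])

```text
time: 11.45
tcp_pos: [0.5514, 0.2939, 0.0665]
orientation: [3.119, -0.337, -0.008]
ft_force: [-0.8, 0.2, -1.1]
gripper_width: 0.0144
finger_force: 83.1
```

Request:
servo_tool(steps=[[1,0,0,0.5,0],[1,0,0,1,0],[1,0,0,1.4,0],[1,0,0,1.6,0],[1,0,0,1.6,0],[1,0,0,1.6,0]])

```text
time: 12.05
tcp_pos: [0.5537, 0.298, 0.0561]
orientation: [-3.123, 0.334, -0.001]
ft_force: [-0.2, 0.8, -0.4]
gripper_width: 0.014
finger_force: 83.1
```

```bash
python3 -c "
from h import *
go(.553,.298,.052,-.213);print(sense()['ft_force'])"
```

```text
at [0.5537 0.298  0.0561] psi -0.2132 -> shift cm [-0.07  0.01  0.41] turn -0.0 t 12.05
[-0.16684443  0.81611529 -0.39030133]
```

Request:
servo_tool(steps=[[1,0,0,0.2,0],[1,0,0,0.4,0],[1,0,0,0.5,0],[1,0,0,0.5,0],[0,0,0,0.4,0],[0,0,0,0.4,0],[0,0,0,0.4,0],[0,0,0,-2,0],[0,0,0,-7,0],[0,0,0,-12,0],[0,0,0,-17,0],[0,0,0,-19,0]])

```text
time: 13.25
tcp_pos: [0.5546, 0.299, 0.2509]
orientation: [-3.12, 0.334, -0.009]
ft_force: [-0.1, 0.1, -1.0]
gripper_width: 0.0428
finger_force: 0.0
```

```bash
python3 - <<'E'
from h import *
c=camera('wrist')['image'][:,:,::-1]; cv2.imwrite('pics/w5.png',c)
go(*S(-38,-110),.24,-.056+.6)
E
```

```text
at [0.5551 0.2993 0.2524] psi -0.2132 -> shift cm [ 3.02 56.7   0.95] turn -0.757 t 13.3
```

View pics/w5.png

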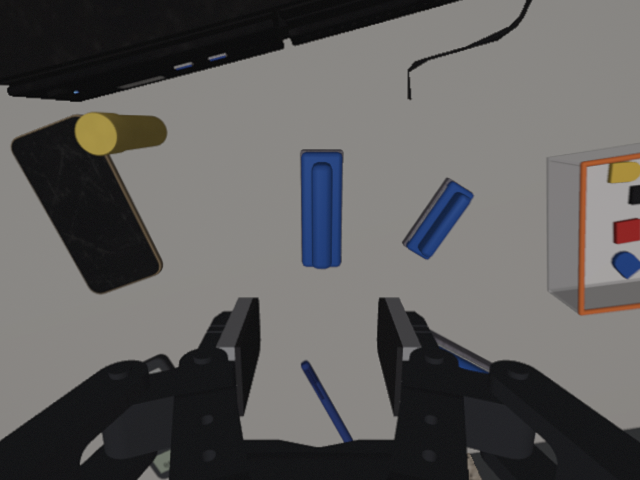

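The wiper is standing at (321,208), and all four chips are in the bin at (620,172), (635,195), (627,231) and (627,264). Next is the selector.

Request:
servo_tool(steps=[[0,3,56.7,0,-0.757],[0,3,56.7,0,-0.757],[0,3,56.7,0,-0.757],[0,3,56.7,0,-0.757],[0,3,56.7,0,-0.757],[0,3,56.7,0,-0.757],[0,3,56.7,0,-0.757],[0,3,56.7,0,-0.757],[0,3,56.7,0,-0.757],[0,3,56.7,0,-0.757],[0,3,56.7,0,-0.757],[0,3,56.7,0,-0.757]])

```text
time: 14.5
tcp_pos: [0.4614, -0.2656, 0.2449]
orientation: [3.027, 0.841, -0.001]
ft_force: [-0.0, 1.7, 0.5]
gripper_width: 0.0424
finger_force: 0.0
```

Request:
servo_tool(steps=[[0,0,0,0,0],[0,0,0,0,0],[0,0,0,0,0]])

```text
time: 14.8
tcp_pos: [0.4631, -0.2614, 0.245]
orientation: [-3.025, -0.846, 0.0]
ft_force: [-0.4, -0.2, -0.5]
gripper_width: 0.0429
finger_force: 0.0
```

```bash
python3 - <<'E'
from h import *
import pickle
s=sense(); c=camera('wrist'); save(c,'w6.png'); pickle.dump((c,s),open('w6.pkl','wb'))
print(np.round(s['q'],2)); go(*S(-38,-110),.24,-.056+.6)
E
```

```text
[ 0.65  0.11 -0.23  1.75  0.03  1.29 -0.62]
at [ 0.4632 -0.2612  0.2451] psi 0.546 -> shift cm [0.12 0.08 0.51] turn 0.002 t 14.85
```

View pics/w6.png

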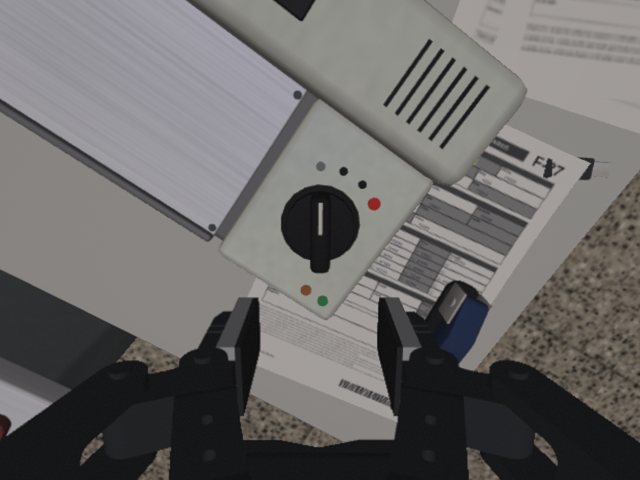

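```bash
python3 - <<'E'
from h import *
import pickle
c,s=pickle.load(open('w6.pkl','rb'))
d=pix2w(c,[(320,223)],.09,s); b=pix2w(c,[(320,271),(320,203)],.115,s); print(d,b)
print((pix2w(c,[(320,271)],.115,s)[0]+.025*np.array([np.cos(.546),np.sin(.546),0])))
m=R.from_rotvec(s['orientation']).as_matrix(); print(((d-s['tcp_pos'])@m*100).round(2))
E
```

```text
[[ 0.46723553 -0.26066389  0.09      ]] [[ 0.44572901 -0.27367052  0.115     ]
 [ 0.48300193 -0.25101747  0.115     ]]
[ 0.46709422 -0.26068869  0.115     ]
[[ 0.39  0.16 15.5 ]]
```

Request:
servo_tool(grip_force=80, steps=[[0,0.3,0.1,4,0],[0,0.3,0.1,8,0],[0,0.3,0.1,11,0],[0,0.3,0.1,12.5,0],[0,0.3,0.1,13.1,0],[0,0.3,0.1,13.1,0],[1,0.3,0.1,13.1,0],[1,0.3,0.1,13.1,0],[1,0.3,0.1,13.1,0],[1,0.3,0.1,13.1,0],[1,0.3,0.1,13.1,0],[1,0.3,0.1,13.1,0]])

```text
time: 16.05
tcp_pos: [0.466, -0.2611, 0.1159]
orientation: [-3.025, -0.844, -0.001]
ft_force: [-5.8, 6.0, 9.7]
gripper_width: 0.011
finger_force: 78.9
```

```bash
python3 -c "
from h import *
go(.467,-.2605,.114,.544-1.2); s=sense(); print(s['ft_force'],s['moment'],s['gripper_width'])"
```

```text
at [ 0.466  -0.2611  0.1159] psi 0.5441 -> shift cm [0.11 0.   0.19] turn 1.2 t 16.05
[-5.81406333  6.02438438  9.70322866] [ 1.32147909  1.14140298 -0.18754357] 0.011001813671117043
```

Request:
servo_tool(steps=[[1,0,0,-0.1,0.12],[1,0,0,-0.1,0.24],[1,0,0,-0.1,0.36],[1,0,0,-0.1,0.48],[1,0,0,-0.1,0.6],[1,0,0,-0.1,0.72],[1,0,0,-0.1,0.84],[1,0,0,-0.1,0.96],[1,0,0,-0.1,1.08],[1,0,0,-0.1,1.16],[1,0,0,-0.1,1.22],[1,0,0,-0.1,1.22]])

```text
time: 17.25
tcp_pos: [0.4656, -0.2639, 0.116]
orientation: [2.96, -1.046, 0.002]
ft_force: [-0.7, -6.5, -4.3]
gripper_width: 0.0114
finger_force: 78.7
```

Request:
servo_tool(steps=[[1,0,0,0,0],[1,0,0,0,0],[1,0,0,0,0],[1,0,0,0,0],[1,0,0,0,0],[1,0,0,0,0]])

```text
time: 17.85
tcp_pos: [0.4657, -0.2638, 0.116]
orientation: [2.961, -1.042, 0.003]
ft_force: [-1.9, -6.9, -3.4]
gripper_width: 0.011
finger_force: 78.7
```

```bash
python3 - <<'E'
from h import *
go(.467,-.2605,.114,.544-1.2); s=sense(); print(s['ft_force'],s['moment'],s['gripper_width'],s['joint_velocities'].round(3) if hasattr(s['joint_velocities'],'round') else s['joint_velocities'])
c=camera('wrist'); w=c['image'][:,:,::-1]; t=camera('top')['image'][200:330,230:460,::-1]
cv2.imwrite('pics/c7.png',np.vstack([w[:330],cv2.resize(t,(640,270))[:,:]]))
E
```

```text
at [ 0.4657 -0.2638  0.116 ] psi -0.6768 -> shift cm [-0.11 -0.34  0.2 ] turn -0.021 t 17.85
[-1.8639612  -6.93901036 -3.44221042] [-1.41211677  0.15529682  0.33107237] 0.01103541834672249 [-0.001  0.001  0.002  0.    -0.    -0.001 -0.   ]
```

View pics/c7.png

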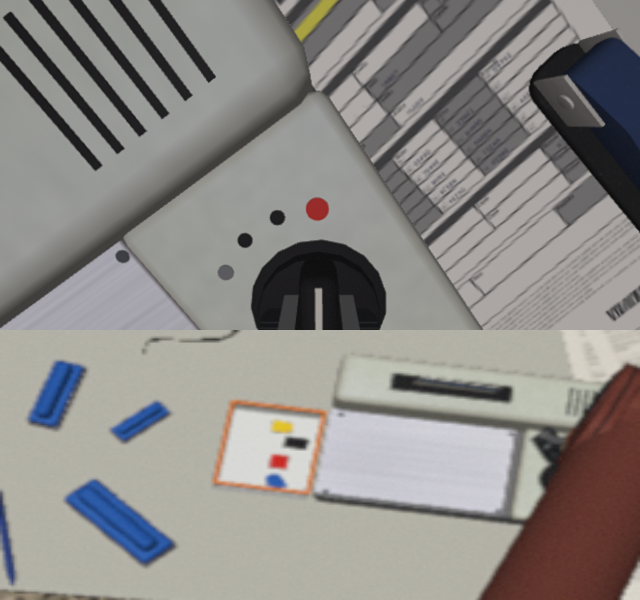

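The white line at (318,305) points at the red dot at (317,208). All four chips are in the bin, and the wiper stands on the desk. The arm is still, so I'm handing it in.

```bash
python3 -c "
from rig import sign_off
print(sign_off())"
```

```text
the job is handed in; nothing more can be done
None
```

The job is handed in, with no verdict reported: all four chips are in the bin, the wiper stands sole down on the desk, and the gripper is holding the selector at the red dot (turned about 1.22 rad, third click at 1.20).

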